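# Present a sauce jar to the counter scanner

### The arm

A 6-joint arm with a two-finger parallel gripper is mounted at the origin on a cart in front of the work surface, level with it; the furniture and walls round the work are solid. World frame = base frame: x ahead of the robot, y to its left, z up, the work surface at z = 0. Lengths are in m, angles in rad, forces in N, time in s.
With the tool pointing down it reaches from about 0.25 to 0.725 m from the base axis. Payload 4 kg.
Tool frame: the origin (TCP) lies on the centre line of the jaws, within the pads' length; the fingertips stand ahead of it and the grasp point (between the pads) lies 11 mm behind it (bot.tip_extent is the z of the fingertips in the tool frame, in m); z points along the fingers, y is the direction in which the jaws open and shut (so a half turn about z gives the same grasp; the last joint's range is limited). The gripper opens to 85 mm and grips with 20 to 120 N. Pads are 22 mm wide; open, the fingers measure 114 mm over their backs; the gripper's body (76 mm by 85 mm) begins 54 mm behind the grasp point. The pads swing forward as they close: fully open they stand 13 mm farther back than shut.
Start: joints at [-1.32, 0.241, 0.005, 1.335, 0, 1.571], TCP at [0.124, -0.484, 0.201] pointing down, gripper open.
Joint ranges: [-2.72, 2.72], [-1.05, 1.87], [-1.09, 1.28], [-1.99, 2.15], [-1.42, 1.44], [-3.14, 3.14]. Speed limits (rad/s): [2.79, 2.79, 3.14, 3.14, 3.14, 3.14].

### API

Orientations are given as a unit quaternion [x, y, z, w].
In Python, from workcell import bot gives the robot as it stands.
- The arm moves only by the shell command python3 -m jog 'ROWS'. ROWS is JSON, a list that holds one entry, the list of rows, each a list of 7 numbers: the shift along the world's x, y, z in m, then the turn, a rotation vector about the world's x, y, z in degrees, then the closure in counts, from 0 (fully open) to 255 (shut). In form: [[[tx, ty, tz, ax, ay, az, fingers], ...]]. A call has 1 to 10 rows; each row is the pose to reach, as a shift and turn from the pose commanded when the call began; what a row does not reach only later rows make up. A row lasts 1/12 s, in which the tool goes at most 41.7 mm and 7.16 degrees, less where a joint would pass 70% of its speed; a pose out of reach is approached as far as the arm can. A call with a gripper value outside its range is refused whole. The fingers move at their own pace and stop on an object; the grip force is fixed at half the most. Time passes only in rows, so rows that repeat a pose let the fingers close. It gives the time, the measured TCP pose, the force and the opening at its end, in the units of the state.
- bot.get_obs(): the state, without advancing time (a new reading comes with each control period).
- bot.camera(name): name is "side" or "top"; returns the picture (420x560x3 uint8, blue, green, red); there is no depth.
- bot.camera_model(name): a dict with "K" (3x3 intrinsics, pixels), "T" (4x4, takes a point from camera to world coordinates). Camera axes: x right, y down, z forward; pixel columns grow to the right and rows downward; lengths in m; the calibration is good to about 2 mm. A picture is of the moment at which its call begins. camera_model takes no time and is no camera call.
- bot.job_done(): hands the job in, once; it reports no verdict.
The state is a dict: "clock": time; "joint_pos": joint angles; "joint_vel": joint speeds; "tau": joint torques, N m; "eef_pos": TCP position; "tool_rot": TCP orientation; "ft_force": force on the tool from outside, world axes, zero at the start; "ft_torque": the same for the moment, N m; "grip_width": finger opening in m.
Only numpy, scipy, OpenCV 4.12 (cv2) and the standard library are available. Lean on these libraries where they do the work, as an engineer would, in place of code of your own. Each camera call takes 0.05 s, during which the arm holds its last target. There are 200 camera calls.

### The job

Scan the small sauce jar for a guest: pick it up from among the shakers and the can, and stand it upright and fully on the round plate in front of the counter scanner, with the middle of its bar code facing the scanner's window squarely. Keep the jar upright and set it down before letting go, do not drop it.

Things in the scene. Friction and masses are not known exactly. Their poses are not given: they have to be found in the camera images.
- jar_center (a point): Centre of the sauce jar, 37 mm above its underside. Upright cylinder 52 mm across, 74 mm high, sides straight up to 53 mm, flat dark 51 mm screw lid from 57 mm up; 0.19 to 0.35 kg, stiff. Local x points out through the middle of the bar code, z up. The shakers and the can near it are wider and taller (115 to 119 mm), 115 mm or more away centre to centre.
- jar_code (a point): Middle of the bar code, on a white label on the jar's side: 26 mm from the jar's axis along the jar's local x, 30 mm above its underside; axes as jar_center. A narrow white seal strip runs from the lid's centre over its edge down to the code's middle, so from above it points to the code.
- scanner: Counter scanner, fixed: a round metal plate with a dark rubber disc, 90 mm across, its top 6 mm above the worktop, and beyond it an upright black block 55 mm deep, 85 wide, 95 high. Origin: plate centre, at worktop height. Local x points level from the plate's centre to the window, z up. A jar that faces the window has its local x along the scanner's local x.
- scanner_window (a point): Middle of the window in the scanner block's face towards the plate: 95 mm from the plate's centre along the scanner's local x, 50 mm above the worktop; axes as the scanner.
Not all that is in view belongs to the job. Leave any green or purple look-alike of the part that bears jar_center alone.

How it is judged:
At the end, for the whole second after the job is handed in: The jar stands upright (within 7 degrees) on the scanner's plate, its axis within 20 mm of the plate's centre, and its bar code faces the window within 15 degrees (horizontal distance between jar_center and scanner below 0.02 m and z of jar_center in the frame of scanner between 0.035 and 0.051 m and angle between jar_center's own z axis and vertical below 0.12 rad and angle between the x axis of jar_center and the x axis of scanner, either way round below 0.27 rad and x of jar_code in the frame of scanner above 0 m); the robot touches nothing.
It fails at once if the jar is tipped by more than 30 degrees (angle between jar_center's own z axis and vertical above 0.52 rad).
It fails at once if the jar is let go more than 20 mm above the plate (height (world z) of jar_center above 0.063 m and contact force between jar and the fingers below 0.05 N).
It also fails if it takes over 46 s, if anything falls off the work surface, if the arm or the gripper's body presses on something with over 40 N, if the wrist force passes 120 N, or if a joint passes its speed limit or range.

## Working session

There is one attempt and no reset: what is moved stays moved. The work goes in short steps, Python scripts to look and compute and a shell command to move; the robot and the scene stay as the last step left them, time stands still between calls to the robot, and variables do not carry over. Pictures are saved under pics/ and viewed, about 8 in all and at most 12, crops included, and the job is handed in when it is done.

```bash
mkdir -p pics
python3 - <<'E'
from workcell import bot
import cv2,numpy as np
for n in("top","side"):
    cv2.imwrite(f"pics/{n}0.png",bot.camera(n)); m=bot.camera_model(n);print(n,np.round(m["K"],1).tolist(),np.round(m["T"],3).tolist())
o=bot.get_obs();print(o["clock"],o["eef_pos"],o["tool_rot"],o["grip_width"],o["joint_pos"],bot.tip_extent)
E
```

```text
top [[478.3, 0.0, 272.0], [0.0, 478.3, 202.0], [0.0, 0.0, 1.0]] [[0.007, -0.964, 0.264, 0.226], [-1.0, -0.006, 0.003, 0.03], [-0.001, -0.265, -0.964, 1.197], [0.0, 0.0, 0.0, 1.0]]
side [[425.8, 0.0, 281.0], [0.0, 425.8, 212.0], [0.0, 0.0, 1.0]] [[-0.897, -0.263, 0.354, 0.137], [-0.442, 0.547, -0.712, 0.81], [-0.006, -0.795, -0.607, 0.704], [0.0, 0.0, 0.0, 1.0]]
0.1 [ 0.12393161 -0.48375301  0.2001924 ] [ 9.92147662e-01  1.25068396e-01 -1.11367130e-04 -9.49523822e-04] 0.08520197663348707 [-1.32001345e+00  2.41364239e-01  3.86849766e-03  1.33521258e+00
  1.65049752e-05  1.57078554e+00] 0.008
```

View pics/top0.png

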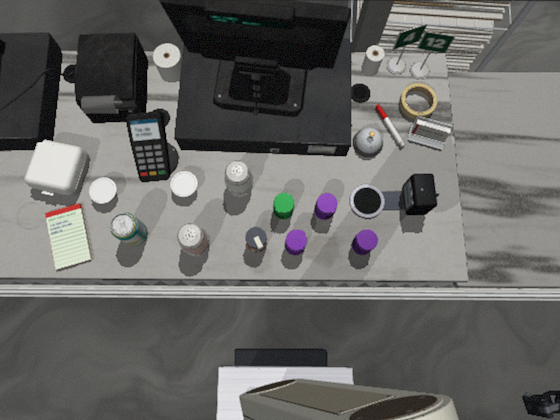

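View pics/side0.png

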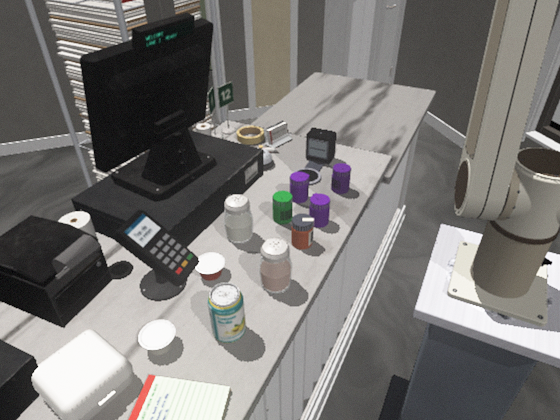

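Top: the jar has a dark lid at about (256,239) with a white strip towards lower right. The plate is at (367,201) and the scanner block at (419,194). Side: the jar is at (302,230) and the plate at (311,177). I'll enlarge both next.

Run:
```python
import cv2,numpy as np
t=cv2.imread("pics/top0.png");s=cv2.imread("pics/side0.png")
R=lambda im,x,y,w,h,k:cv2.resize(im[y:y+h,x:x+w],None,fx=k,fy=k,interpolation=cv2.INTER_CUBIC)
a=R(t,236,218,50,37,8);b=R(t,340,165,100,75,4);c=R(s,275,205,50,50,6);d=R(s,290,120,75,75,4)
top=np.hstack([a,b]);bot=np.hstack([c,d]);
im=np.zeros((600,800,3),np.uint8);im[:296,:400]=a;im[:300,400:]=b;im[300:,:300]=c;im[300:,400:700]=d
cv2.imwrite("pics/crop.png",im)
```

```text
Traceback (most recent call last):
ValueError: all the input array dimensions except for the concatenation axis must match exactly, but along dimension 0, the array at index 0 has size 296 and the array at index 1 has size 300
```

Run:
```python
import cv2,numpy as np
t=cv2.imread("pics/top0.png");s=cv2.imread("pics/side0.png")
R=lambda im,x,y,w,h,k:cv2.resize(im[y:y+h,x:x+w],None,fx=k,fy=k,interpolation=cv2.INTER_CUBIC)
im=np.zeros((600,800,3),np.uint8);im[:296,:400]=R(t,236,218,50,37,8);im[:300,400:]=R(t,340,165,100,75,4);im[300:,:300]=R(s,275,205,50,50,6);im[300:,400:700]=R(s,290,120,75,75,4)
cv2.imwrite("pics/crop.png",im)
```

```text
(no output)
```

View pics/crop.png

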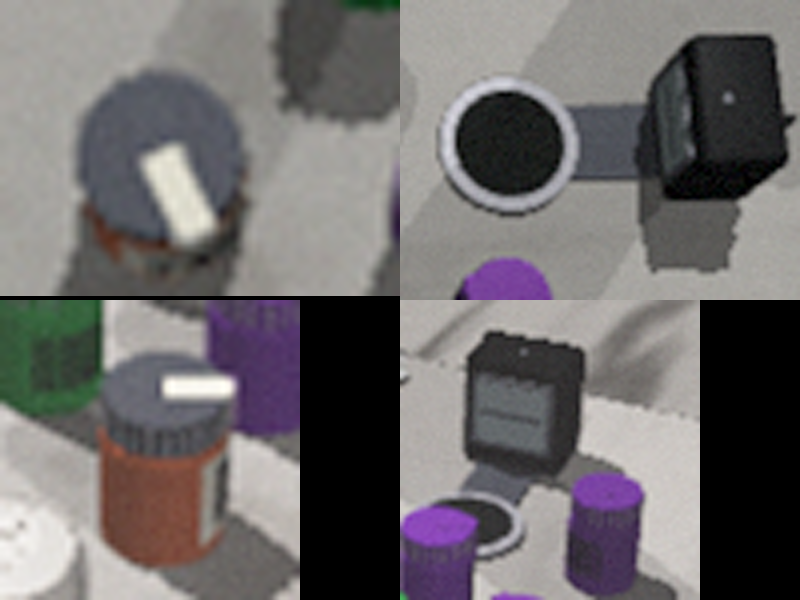

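Crop: in top pixels the lid centre is (255.6,236.8), the strip runs from (255.7,236.4) to (260.4,246.2), and the plate is at (366.7,200.6). The block's top corners lie nearly along image x. In side pixels the lid centre is (302.6,219.9) and the plate is about (307,176), partly hidden by a purple look-alike.

```bash
cat > h.py <<'E'
from workcell import bot
import numpy as np
def ray(n,u,v):
    m=bot.camera_model(n);T=np.array(m["T"]);d=T[:3,:3]@np.linalg.solve(np.array(m["K"]),[u,v,1]);return T[:3,3],d/np.linalg.norm(d)
def onz(n,u,v,z):
    c,d=ray(n,u,v);return c+d*(z-c[2])/d[2]
def tri(p,q):
    c1,d1=ray("top",*p);c2,d2=ray("side",*q)
    s=np.linalg.lstsq(np.c_[d1,-d2],c2-c1,rcond=None)[0];a=c1+s[0]*d1;b=c2+s[1]*d2
    return (a+b)/2,np.linalg.norm(a-b)
E
python3 - <<'E'
from h import *
np.set_printoptions(precision=4,suppress=True)
A=lambda v:np.degrees(np.arctan2(v[1],v[0]))
t=lambda x,y:("top",236+x/8-.44,218+y/8-.44)
p=lambda x,y:("top",340+(x-400)/4-.37,165+y/4-.37)
s=lambda x,y:("side",275+x/6-.42,205+(y-300)/6-.42)
print("lid",tri(t(160,154)[1:],s(168,392)[1:]),onz(*t(160,154),.074),onz(*s(168,392),.074))
print("plate",tri(p(508.5,144)[1:],("side",290+68/4-.4,120+225/4-.4)),onz(*p(508.5,144),.006))
for a,b in(((161,150),(199,229)),((140,157),(180,242)),((182,143),(218,215)),((160,154),(199,229))):print("strip top",A(onz(*t(*b),.074)-onz(*t(*a),.074)))
print("strip side",A(onz(*s(235,388),.074)-onz(*s(163,388),.074)),A(onz(*s(235,388),.074)-onz(*s(168,392),.074)))
for a,b in(((685,38),(772,36)),((690,193),(787,190))):print("block",A(onz(*p(*b),.095)-onz(*p(*a),.095)),onz(*p(*a),.095))
P=onz(*p(508.5,144),.006);C=np.mean([onz(*p(*a),.095) for a in((685,38),(772,36),(690,193),(787,190))],0)
print("blockc",C,A(C-P),np.linalg.norm((C-P)[:2]))
for w in (0,1):pass
print("lid width",onz(*t(78,154),.074)-onz(*t(242,154),.074),"plate",onz(*p(438,144),.006)-onz(*p(580,144),.006))
E
```

```text
lid (array([0.4478, 0.0711, 0.07  ]), np.float64(0.0015039731007246765)) [0.4478 0.0712 0.074 ] [0.4451 0.0758 0.074 ]Traceback (most recent call last):
  File "<stdin>", line 8, in <module>
  File "h.py", line 8, in tri
    c1,d1=ray("top",*p);c2,d2=ray("side",*q)
                              ~~~^^^^^^^^^^^
TypeError: ray() takes 3 positional arguments but 4 were given
```

Run:
```python
from h import *
np.set_printoptions(precision=4,suppress=True)
A=lambda v:np.degrees(np.arctan2(v[1],v[0]))
t=lambda x,y:("top",236+x/8-.44,218+y/8-.44)
p=lambda x,y:("top",340+(x-400)/4-.37,165+y/4-.37)
s=lambda x,y:("side",275+x/6-.42,205+(y-300)/6-.42)
print("plate",tri(p(508.5,144)[1:],(290+68/4-.4,120+225/4-.4)),onz(*p(508.5,144),.006))
for a,b in(((161,150),(199,229)),((140,157),(180,242)),((182,143),(218,215)),((160,154),(199,229))):print("strip top",A(onz(*t(*b),.074)-onz(*t(*a),.074)))
print("strip side",A(onz(*s(235,388),.074)-onz(*s(163,388),.074)),A(onz(*s(235,388),.074)-onz(*s(168,392),.074)))
for a,b in(((685,38),(772,36)),((690,193),(787,190))):print("block",A(onz(*p(*b),.095)-onz(*p(*a),.095)),onz(*p(*a),.095))
P=onz(*p(508.5,144),.006);C=np.mean([onz(*p(*a),.095) for a in((685,38),(772,36),(690,193),(787,190))],0)
print("blockc",C,A(C-P),np.linalg.norm((C-P)[:2]))
print("lid width",onz(*t(78,154),.074)-onz(*t(242,154),.074),"plate",onz(*p(438,144),.006)-onz(*p(580,144),.006))
for n,u,v in(("green",284,200),("p1",326,202),("p2",296,239),("p3",365,239),("shaker",237,165),("sh2",191,225)):print(n,onz("top",u,v,.074 if n[0] in"gp" else .117))
o=bot.get_obs()
from scipy.spatial.transform import Rotation as Ro
print(Ro.from_quat(o["tool_rot"]).as_matrix())
```

```text
plate (array([ 0.5586, -0.2132,  0.0009]), np.float64(0.001725452991379497)) [ 0.5581 -0.212   0.006 ]
strip top -153.8753317407863
strip top -154.27502178010235
strip top -153.09144563910098
strip top -152.11029589103416
strip side -154.2451356490896 -148.77106563298324
block -88.24094647170135 [ 0.6007 -0.304   0.095 ]
block -87.80041237727521 [ 0.5038 -0.3002  0.095 ]
blockc [ 0.5532 -0.3297  0.095 ] -92.35758576791068 0.11784177166026631
lid width [-0.0003  0.0489  0.    ] plate [-0.0006  0.0917  0.    ]
green [0.5394 0.0033 0.074 ]
p1 [ 0.535  -0.0989  0.074 ]
p2 [ 0.4431 -0.0253  0.074 ]
p3 [ 0.4442 -0.1897  0.074 ]
shaker [0.6136 0.1167 0.117 ]
sh2 [0.466  0.2192 0.117 ]
[[ 0.9687  0.2482 -0.0005]
 [ 0.2482 -0.9687  0.0019]
 [ 0.     -0.0019 -1.    ]]
```

Jar: (0.448, 0.071), code at -154°. Plate: (0.558, -0.212), scanner x about -90°. The measured heights and sizes agree with the text to about 5 mm. The jar therefore needs a turn of +64°. I'll grip with jaws at -64°, across the code axis, which means turning the tool by +12°.

```bash
python3 -m jog '[[[0.02,0.034,0,0,0,2,0],[0.05,0.068,0,0,0,4,0],[0.08,0.10,0,0,0,6,0],[0.10,0.135,0,0,0,8,0],[0.12,0.17,0,0,0,10,0],[0.14,0.205,0,0,0,12,0],[0.155,0.24,0,0,0,12,0],[0.17,0.275,0,0,0,12,0],[0.185,0.31,0,0,0,12,0],[0.185,0.31,0,0,0,12,0]]]'
python3 -m jog '[[[0.02,0.034,0,0,0,0,0],[0.04,0.068,0,0,0,0,0],[0.06,0.10,0,0,0,0,0],[0.08,0.135,0,0,0,0,0],[0.10,0.17,0,0,0,0,0],[0.12,0.205,0,0,0,0,0],[0.139,0.245,0,0,0,0,0],[0.139,0.245,-0.04,0,0,0,0],[0.139,0.245,-0.06,0,0,0,0],[0.139,0.245,-0.06,0,0,0,0]]]'
python3 - <<'E'
from h import *
import cv2
o=bot.get_obs();print(o["clock"],o["eef_pos"],o["tool_rot"],o["joint_pos"])
from scipy.spatial.transform import Rotation as Ro
y=Ro.from_quat(o["tool_rot"]).as_matrix()[:,1];print(np.degrees(np.arctan2(y[1],y[0])))
s=bot.camera("side");cv2.imwrite("pics/s1.png",cv2.resize(s[100:300,180:420],None,fx=3,fy=3))
E
```

```text
clock: 0.93
eef_pos: [0.3106, -0.1687, 0.2008]
tool_rot: [0.972, 0.233, 0.001, -0.001]
ft_force: [-0.4, -0.3, 0.3]
grip_width: 0.0855
clock: 1.77
eef_pos: [0.4444, 0.0706, 0.1362]
tool_rot: [0.973, 0.229, -0.005, -0.0]
ft_force: [-0.6, -0.5, -0.6]
grip_width: 0.0851
1.7667 [0.44435228 0.07059068 0.13623442] [ 9.73408698e-01  2.29018127e-01 -5.11180422e-03 -2.72979398e-04] [ 1.57697516e-01  1.92237672e-01 -2.31116123e-01  1.15767870e+00
 -2.04986230e-04  2.83714729e+00]
-63.52191213872353
```

View pics/s1.png

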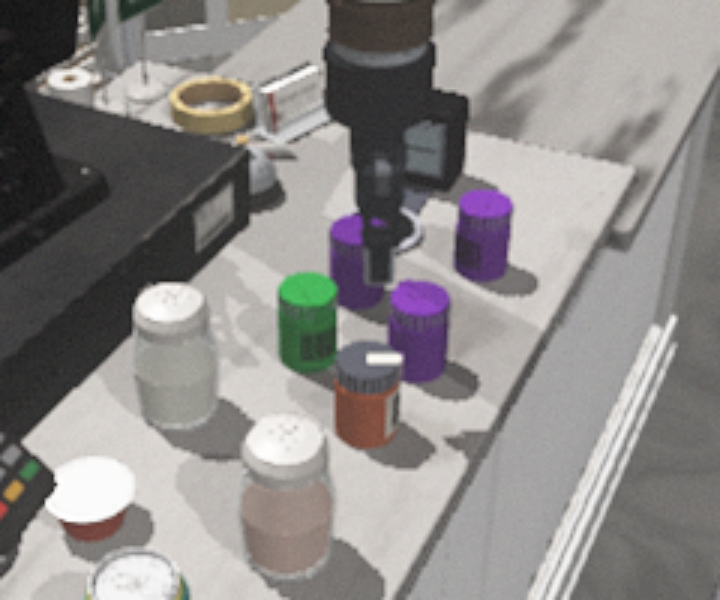

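The gripper hangs over the jar with its jaws in line with the camera. The near fingertip is at crop (378,285) and the lid at (368,362), undisturbed. Now I descend and close.

```bash
python3 -m jog '[[[0,0,-0.02,0,0,0,0],[0,0,-0.04,0,0,0,0],[0,0,-0.06,0,0,0,0],[0,0,-0.08,0,0,0,0],[0,0,-0.095,0,0,0,0],[0,0,-0.105,0,0,0,0],[0,0,-0.112,0,0,0,0],[0,0,-0.117,0,0,0,0],[0,0,-0.117,0,0,0,0],[0,0,-0.117,0,0,0,0]]]'
python3 - <<'E'
from h import *
import cv2
s=bot.camera("side");t=bot.camera("top")
im=np.zeros((600,800,3),np.uint8);im[:,:400]=cv2.resize(s[160:280,260:340],None,fx=5,fy=5);im[:,400:]=cv2.resize(t[170:290,220:300],None,fx=5,fy=5)
cv2.imwrite("pics/s2.png",im)
E
```

```text
clock: 2.65
eef_pos: [0.4488, 0.0704, 0.0248]
tool_rot: [0.974, 0.228, 0.001, 0.0]
ft_force: [0.4, 0.3, 0.9]
grip_width: 0.0854
```

View pics/s2.png

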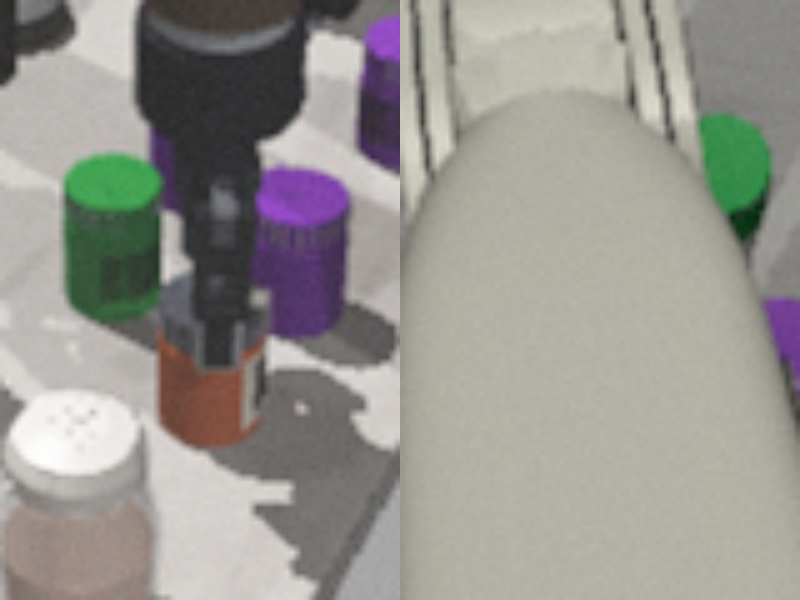

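The near fingertip at crop (218,365) is centred on the jar, whose axis is at about column 213. Now I close and watch.

```bash
python3 -m jog '[[[0,0,0,0,0,0,255],[0,0,0,0,0,0,255],[0,0,0,0,0,0,255],[0,0,0,0,0,0,255],[0,0,0,0,0,0,255],[0,0,0,0,0,0,255],[0,0,0,0,0,0,255],[0,0,0,0,0,0,255],[0,0,0,0,0,0,255],[0,0,0,0,0,0,255]]]'
```

```text
clock: 3.58
eef_pos: [0.4486, 0.0711, 0.0249]
tool_rot: [0.974, 0.228, 0.001, -0.0]
ft_force: [-0.6, 0.8, 5.7]
grip_width: 0.0483
```

The width is 48.3 mm where 52 was expected, so I'll lift slightly and look.

```bash
python3 -m jog '[[[0,0,0.004,0,0,0,255],[0,0,0.008,0,0,0,255],[0,0,0.014,0,0,0,255],[0,0,0.02,0,0,0,255],[0,0,0.02,0,0,0,255],[0,0,0.02,0,0,0,255]]]'
python3 - <<'E'
from h import *
import cv2
s=bot.camera("side")
cv2.imwrite("pics/s3.png",cv2.resize(s[160:280,250:350],None,fx=5,fy=5,interpolation=2))
E
```

```text
clock: 4.08
eef_pos: [0.4486, 0.0707, 0.0445]
tool_rot: [0.974, 0.228, 0.001, 0.0]
ft_force: [-0.3, 0.3, -1.8]
grip_width: 0.0488
```

View pics/s3.png

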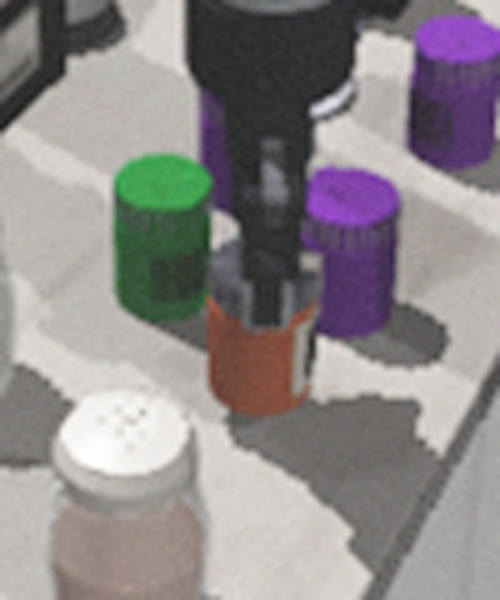

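Run:
```python
from h import *
m=bot.camera_model("side");K=np.array(m["K"]);T=np.linalg.inv(np.array(m["T"]))
for r,z in((.026,.0365),(.026,.02),(.026,.077),(.036,.0365),(.026,.046),(.026,.055)):
    P=[.4486-.44*r,.0707+.898*r,z,1];c=K@(T@P)[:3];u=c[:2]/c[2];print(r,z,(u-[250,160])*5)
```

```text
0.026 0.0365 [260.66390006 386.5775575 ]
0.026 0.02 [259.84970044 412.44065532]
0.026 0.077 [262.73177529 320.89138228]
0.036 0.0365 [261.45585265 400.32558329]
0.026 0.046 [261.13996802 371.45523159]
0.026 0.055 [261.59599474 356.96951658]
```

The jar is up, level, and weighs about 0.27 kg. The fingertips appear higher on the jar than computed, near the lid's lower edge. The grip holds and the landing height doesn't depend on this, so I'll lift clear and carry it while turning +64°.

```bash
python3 -m jog '[[[0,0,0.015,0,0,0,255],[0,0,0.035,0,0,0,255],[0,0,0.055,0,0,0,255],[0,0,0.075,0,0,0,255],[0,0,0.085,0,0,0,255],[0,0,0.085,0,0,0,255]]]'
python3 -m jog '[[[0.005,-0.012,0,0,0,3,255],[0.013,-0.033,0,0,0,8,255],[0.022,-0.056,0,0,0,13,255],[0.031,-0.08,0,0,0,18,255],[0.04,-0.103,0,0,0,23,255],[0.049,-0.126,0,0,0,28,255],[0.058,-0.149,0,0,0,33,255],[0.067,-0.172,0,0,0,38,255],[0.073,-0.188,0,0,0,42,255],[0.076,-0.195,0,0,0,44,255]]]'
python3 -m jog '[[[0.006,-0.015,0,0,0,4,255],[0.014,-0.036,0,0,0,8,255],[0.022,-0.057,0,0,0,13,255],[0.029,-0.075,0,0,0,17,255],[0.033,-0.085,0,0,0,19,255],[0.034,-0.088,0,0,0,20,255],[0.034,-0.088,0,0,0,20,255],[0.034,-0.088,0,0,0,20,255]]]'
python3 - <<'E'
from h import *
import cv2
s=bot.camera("side")
cv2.imwrite("pics/s4.png",cv2.resize(s[80:230,250:400],None,fx=4,fy=4,interpolation=2))
E
```

```text
clock: 4.63
eef_pos: [0.4499, 0.0709, 0.1312]
tool_rot: [0.974, 0.228, 0.002, 0.0]
ft_force: [0.5, 0.2, -1.9]
grip_width: 0.0485
clock: 5.47
eef_pos: [0.524, -0.1267, 0.1272]
tool_rot: [0.817, 0.576, -0.001, -0.0]
ft_force: [0.5, 0.4, -2.5]
grip_width: 0.0489
clock: 6.13
eef_pos: [0.5572, -0.2117, 0.1278]
tool_rot: [0.705, 0.709, -0.0, -0.001]
ft_force: [0.3, 0.4, -1.4]
grip_width: 0.0488
```

View pics/s4.png

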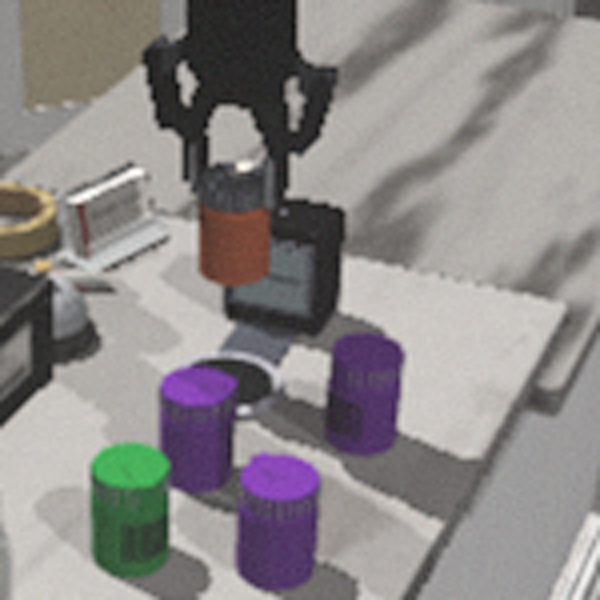

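The jar hangs upright at crop (235,215), held by its lid. The strip at (250,160) points towards the scanner. Now I lower it to just above the plate, then step down watching the force.

```bash
python3 -m jog '[[[0,0,-0.012,0,0,0,255],[0,0,-0.03,0,0,0,255],[0,0,-0.05,0,0,0,255],[0,0,-0.068,0,0,0,255],[0,0,-0.08,0,0,0,255],[0,0,-0.088,0,0,0,255],[0,0,-0.092,0,0,0,255],[0,0,-0.094,0,0,0,255],[0,0,-0.094,0,0,0,255],[0,0,-0.094,0,0,0,255]]]'
python3 -m jog '[[[0,0,-0.001,0,0,0,255],[0,0,-0.002,0,0,0,255],[0,0,-0.002,0,0,0,255]]]'
python3 -m jog '[[[0,0,-0.001,0,0,0,255],[0,0,-0.002,0,0,0,255],[0,0,-0.002,0,0,0,255]]]'
python3 - <<'E'
from h import *
import cv2
s=bot.camera("side")
cv2.imwrite("pics/s5.png",cv2.resize(s[100:200,270:370],None,fx=6,fy=6,interpolation=2))
E
```

```text
clock: 7.02
eef_pos: [0.5588, -0.2124, 0.0359]
tool_rot: [0.705, 0.709, 0.0, 0.001]
ft_force: [0.4, 0.8, -1.3]
grip_width: 0.0488
clock: 7.27
eef_pos: [0.5583, -0.2125, 0.0333]
tool_rot: [0.705, 0.709, 0.0, 0.0]
ft_force: [1.0, 0.2, -1.5]
grip_width: 0.0487
clock: 7.52
eef_pos: [0.5582, -0.2125, 0.0311]
tool_rot: [0.705, 0.709, 0.0, 0.0]
ft_force: [0.1, -0.1, -1.2]
grip_width: 0.0489
```

View pics/s5.png

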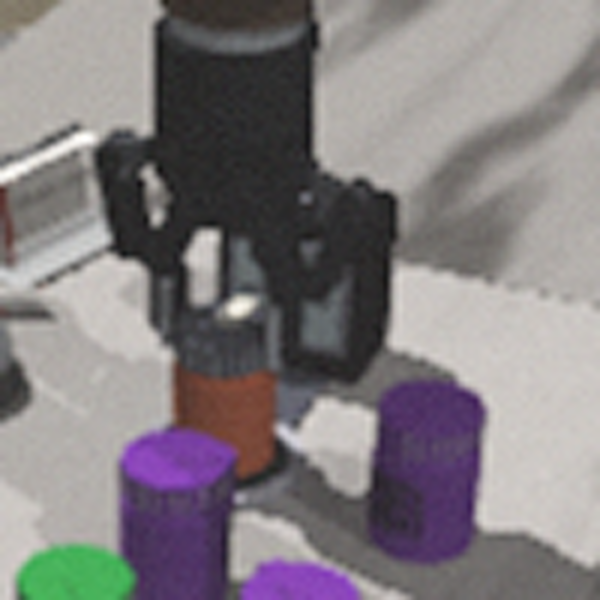

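The jar stands over the plate at crop (225,420), upright and right at the surface. The force shows no contact yet, so I'll keep stepping down.

```bash
for i in 1 2; do python3 -m jog '[[[0,0,-0.0005,0,0,0,255],[0,0,-0.001,0,0,0,255],[0,0,-0.001,0,0,0,255],[0,0,-0.001,0,0,0,255]]]' | grep -E "eef|force"; done
```

```text
eef_pos: [0.5582, -0.2126, 0.031]
ft_force: [-2.1, 0.0, 5.4]
eef_pos: [0.5583, -0.2127, 0.031]
ft_force: [-4.2, 0.0, 9.4]
```

There is firm contact at TCP z = 0.031, as predicted. I'll ease off, open, and retract straight up.

```bash
python3 -m jog '[[[0,0,0.001,0,0,0,255],[0,0,0.001,0,0,0,255],[0,0,0.001,0,0,0,150],[0,0,0.001,0,0,0,80],[0,0,0.001,0,0,0,0],[0,0,0.001,0,0,0,0],[0,0,0.001,0,0,0,0],[0,0,0.001,0,0,0,0],[0,0,0.001,0,0,0,0],[0,0,0.001,0,0,0,0]]]'
python3 -m jog '[[[0,0,0.01,0,0,0,0],[0,0,0.03,0,0,0,0],[0,0,0.05,0,0,0,0],[0,0,0.08,0,0,0,0],[0,0,0.11,0,0,0,0],[0,0,0.14,0,0,0,0],[0,0,0.16,0,0,0,0],[-0.03,0,0.16,0,0,0,0],[-0.06,0,0.16,0,0,0,0],[-0.06,0,0.16,0,0,0,0]]]'
python3 -m jog '[[[-0.03,0.03,0,0,0,0,0],[-0.06,0.06,0,0,0,0,0],[-0.08,0.09,0,0,0,0,0],[-0.1,0.12,0,0,0,0,0],[-0.1,0.15,0,0,0,0,0],[-0.1,0.18,0,0,0,0,0],[-0.1,0.21,0,0,0,0,0],[-0.1,0.24,0,0,0,0,0],[-0.1,0.26,0,0,0,0,0],[-0.1,0.26,0,0,0,0,0]]]'
python3 - <<'E'
from h import *
import cv2
s=bot.camera("side");t=bot.camera("top")
im=np.zeros((600,800,3),np.uint8);im[:,:400]=cv2.resize(s[120:200,280:333+0],(400,600),interpolation=2);im[:400,400:]=cv2.resize(t[175:225,345:395],None,fx=8,fy=8,interpolation=2)
im[400:,400:]=cv2.resize(t[150:250,290:490],(400,200))
cv2.imwrite("pics/s6.png",im)
E
```

```text
clock: 9.07
eef_pos: [0.5581, -0.2123, 0.0298]
tool_rot: [0.705, 0.709, -0.0, -0.0]
ft_force: [0.1, -0.4, -0.4]
grip_width: 0.0856
clock: 9.9
eef_pos: [0.4925, -0.2115, 0.1906]
tool_rot: [0.705, 0.709, -0.001, -0.002]
ft_force: [-1.4, 0.5, -0.6]
grip_width: 0.0851
clock: 10.73
eef_pos: [0.3983, 0.0507, 0.1909]
tool_rot: [0.703, 0.711, 0.001, -0.0]
ft_force: [0.3, -0.6, -0.4]
grip_width: 0.0859
```

View pics/s6.png

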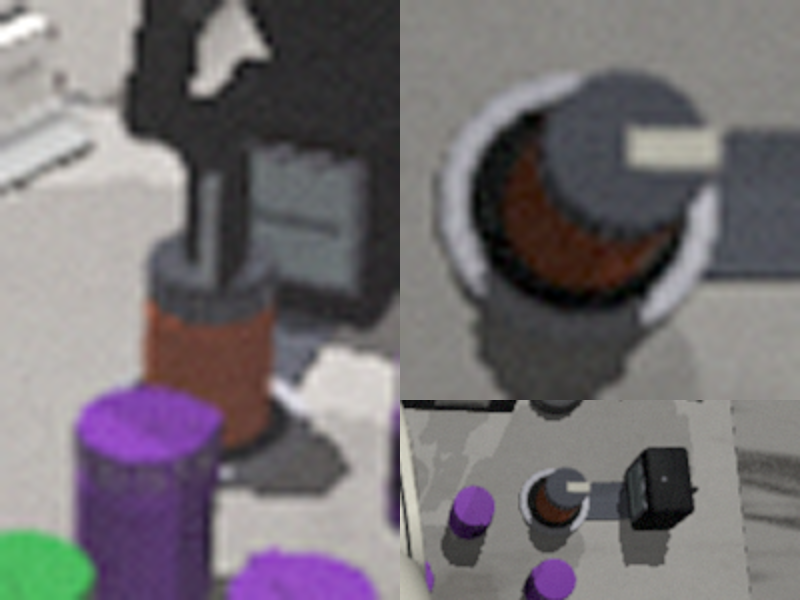

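The jar stands on the plate with its lid at top crop (627,152). The strip runs from there to (720,149), straight towards the scanner, and the gripper is clear. I'll check the numbers.

Run:
```python
from h import *
q=lambda x,y:onz("top",345+(x-400)/8-.44,175+y/8-.44,.08)
c=q(627,152);print("lid",c,"off",c-onz("top",366.75,200.6,.006))
for a,b in(((627,146),(720,149)),((627,165),(715,170)),((630,125),(720,130)),((627,152),(720,149))):
    d=q(*b)-q(*a);print(np.degrees(np.arctan2(d[1],d[0])))
```

```text
lid [ 0.55540535 -0.21279643  0.08      ] off [-0.00275232 -0.00083881  0.074     ]
-91.55408910979192
-93.02063769244836
-92.95531268639172
-87.70225232326779
```

Offset is about 3 mm and the code direction about -92°, against -88 to -92° for the scanner. Both are well inside the limits, so I'll hand it in.

```bash
python3 -c "
from workcell import bot
print(bot.job_done())"
```

```text
the job is handed in; nothing more can be done
None
```

The jar is standing upright on the scanner plate with its bar code facing the window, and the job is handed in. I picked it up, turned it +64°, and lowered it until the wrist force showed contact. Only then did I let go and pull the arm clear. The last clock reading before hand-in was 10.7 s of the 46 s.

**Last checks (top view):**
- **Position:** the jar's axis is about 3 mm from the plate centre (limit 20 mm).
- **Direction:** the code points at about -92° (single readings -88° to -93°). I measured the scanner's axis at -88° to -92°. The difference is at most about 5° (limit 15°).
- **Contact:** the plate took the load at TCP height 0.031 m, as predicted.

**What disagreed:**
- **Fingertip height:** in the pictures the fingertips sat about 37 mm higher on the jar than the stated tool geometry gives. The jar was therefore held by its lid rather than its body.
- **Grip width:** it read 48.8 mm, where the lid is 51 mm and the body 52 mm. The grip did not slip.
- **Measured heights:** two-view heights came out about 4–5 mm lower than the stated ones, for both the lid and the plate.

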